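# Refit the sprung filter cassette of a bench dust collector

## Robot

A 7-joint arm with a two-finger parallel gripper is mounted at the origin on a cart in front of the work surface, level with it; the furniture and walls round the work are solid. World frame = base frame: x ahead of the robot, y to its left, z up, the work surface at z = 0. Lengths are in m, angles in rad, forces in N, time in s.
With the tool pointing down it reaches from about 0.4 to 0.85 m from the base axis. Payload 10.4 kg.
Tool frame: the origin (TCP) lies at the very end of the fingers, on their centre line; the grasp point (between the pads) lies 19 mm behind it; z points along the fingers, y is the line along which they close (so a half turn about z gives the same grasp; the last joint's range is limited). The gripper opens to 87 mm and grips with 3 to 60 N. Pads are 19 mm wide; open, the fingers measure 117 mm over their backs; the gripper's body (75 mm by 190 mm) begins 51 mm behind the grasp point.
Start: joints at [-1.346, 0.332, -0.065, 1.46, 0.022, 1.35, -0.088], TCP at [0.153, 0.606, 0.223] pointing down, gripper open.
Joint ranges: [-2.6, 2.6], [-0.5, 2.12], [-1.47, 1.34], [0.16, 2.42], [-1.27, 4.41], [0.06, 2.06], [-2.6, 2.6]. Speed limits (rad/s): [2.22, 2.22, 2.79, 2.79, 3.14, 3.14, 3.14].

## Interface

Orientations are given as a unit quaternion [x, y, z, w].
In Python, from bench import read_state, cams, workorder gives the robot as it stands.
- The arm moves only by the shell command python3 -m crank 'ROWS' [FORCE]. ROWS is text: rows parted by semicolons, each of 5 numbers parted by spaces: the shift along the tool's x, y, z scaled (see below), then the turn about the tool's z scaled (see below), then the opening, from -1 (shut) to 1 (fully open). In form: dx dy dz yaw jaw; .... A call has 1 to 10 rows; each row shifts and turns the commanded pose from where the row before left it, along the tool's axes as they then stand; what a row does not reach is not made up. The controller multiplies each number of a shift by 200 mm and each number of a turn by 90 degrees. A row lasts 1/10 s, in which the tool goes at most 50 mm and 8.59 degrees, less where a joint would pass 70% of its speed; a pose out of reach is approached as far as the arm can. A call with a number of a shift or a turn outside -1 to 1 is refused whole. A call with a gripper value outside its range is refused whole. The fingers move at their own pace and stop on an object; FORCE is the grip in N (left out, the last holds). Time passes only in rows, so rows that do not move let the fingers close. It gives the time, the measured TCP pose, the force, the opening and the grip force at its end, in the units of the state.
- read_state(): the state, without advancing time (a new reading comes with each control period).
- cams.camera(name): name is "side" or "top" or "wrist"; returns a dict with "img" (400x640x3 uint8, blue, green, red), "K" (3x3 intrinsics, pixels), "xyz" and "attitude" of the camera in the world; the wrist camera has in their place "mount" (4x4, takes a point from camera to tool coordinates, whose origin is the TCP and whose axes are the flange's). Camera axes: x right, y down, z forward; pixel columns grow to the right and rows downward; lengths in m; the calibration is good to about 2 mm. A picture is of the moment at which its call begins: read the wrist's pose just before it. There is no depth.
- workorder.close_job(): hands the job in; it is judged then, once.
The state is a dict: "time": time; "joint_positions": joint angles; "joint_vel": joint speeds; "joint_torque": joint torques, N m; "ee_pos": TCP position; "eef_rot": TCP orientation; "ft_force": force on the tool from outside, world axes, zero at the start; "torque": the same for the moment, N m; "width": finger opening in m; "grip_force": force on a finger pad.
Only numpy, scipy, OpenCV 4.12 (cv2) and the standard library are available. Lean on these libraries where they do the work, as an engineer would, in place of code of your own. Each camera call takes 0.05 s, during which the arm holds its last target. There are 200 camera calls.

## Task

Put the cleaned filter cassette back into the top of the white dust collector: slide its long tongue under the rear plate against the spring bar, lower its front edge behind the front lip and let it come forward, so that it lies flat and fully home, held under both the plate and the lip. The tray may be set higher or lower, so feel your way and do not force it; leave the sanding stick, the masking tape, the putty tin and the figure where they are.

Things in the scene. Friction and masses are not known exactly. Their poses are not given: they have to be found in the camera images.
- filter_cassette: Loose black filter cassette with white pleats, about 0.18 kg, lying flat. Origin: centre of the underside of its frame (110 x 110 mm, 12 high); x points to the long tongue, z up. Tongues at both ends are 100 wide (y) and 6 thick (z 0 to 6): the long one, with an orange arrowhead, from x = +55 to +75; the short one from x = -55 to -64.
- finger_pull (a point): Centre of the top of the orange finger pull on the cassette (cassette x 0, y 0, z 40 mm): an upright fin 12 mm thick (x), 56 mm wide (y), standing 28 mm above the frame's top (z 12 to 40). Grip it from above across its 12 mm.
- long_tongue_tip (a point): Middle of the end face of the cassette's long tongue (cassette x 75, y 0, z 3 mm).
- dust_collector: White dust collector, fixed, 208 x 148 mm, shell rim at z 48 mm, open at the top. Origin: on the table under the bay's centre; x points to the rear (away from the panel with knob and red switch), z up. In it stands a filter tray on four brass corner screws: its black ledge may be set anywhere from z 38 to 54 (not reported: feel for it). Lip, plate and cheeks go up and down with the ledge.
- bay_front (a point): Point of the shell (x -58, y 0, z 48 mm) at the free edge of the tray's aluminium front lip. Lip underside 7.5, top 11 mm above the ledge; front wall under it at x -64. Seated, the cassette's origin is at collector x 0, y 0 on the ledge, short tongue 6 mm under the lip. That tongue goes down behind the lip only with the cassette 6 to 12 mm rearward of its seat.
- bay_rear (a point): Point of the shell (x 67, y 0, z 48 mm) at the free edge of the tray's aluminium rear plate (orange arrowhead): underside 9, top 13 mm above the ledge, which runs on in front of it from x 50. In this slot a spring bar stands at x 70. Front edge 5 to 8 degrees up to enter; the frame meets the plate 12 mm past the seat. Cheeks at y +-56.5 to 7 mm above the ledge, flared above.
- press_bar (a joint): Travel of the sprung bar under the rear plate, rearward, in m: 0 free, 0.005 with the cassette seated, at most 0.019. About 3 N to start, 4.5 N seated, 8 N at full push.
- sanding_stick: Bystander: dark sanding stick 150 x 20 x 5 mm; origin at the centre of its underside.
- masking_tape: Bystander: roll of tan masking tape, 58 mm across, 19 mm high; origin at the centre of its underside.
- putty_tin: Bystander: round grey tin with a yellow lid, 54 mm across, 26 mm high; origin at the centre of its underside.
- mini_a: Bystander: small white and blue figure lying down, 112 x 48 x 35 mm; origin at the centre of its underside.

How it is judged:
At the end, for the whole second after the job is handed in: Cassette in the bay, long tongue rearward, let go, at rest: within 3 mm lengthwise and 4 mm sideways of its seat, underside 36 to 56.5 mm above the table, level within 0.025 rad, square within 0.05 rad, spring bar pressed back 2 to 8.5 mm; bystanders moved under 30 mm (x of filter_cassette in the frame of dust_collector between -0.003 and 0.003 m and y of filter_cassette in the frame of dust_collector between -0.004 and 0.004 m and z of filter_cassette in the frame of dust_collector between 0.036 and 0.0565 m and angle between the z axis of filter_cassette and the z axis of dust_collector, either way round below 0.025 rad and angle between the x axis of filter_cassette and the x axis of dust_collector, either way round below 0.05 rad and x of long_tongue_tip in the frame of dust_collector above 0.07 m and angle between filter_cassette's own z axis and vertical below 0.1 rad and linear speed of filter_cassette below 0.01 m/s and value of joint press_bar between 0.002 and 0.0085 m); the robot touches nothing.
It fails at once if the sanding stick is moved more than 30 mm (distance of sanding_stick from where it was at the start of the episode above 0.03 m).
It fails at once if the roll of masking tape is moved more than 30 mm (distance of masking_tape from where it was at the start of the episode above 0.03 m).
It fails at once if the putty tin is moved more than 30 mm (distance of putty_tin from where it was at the start of the episode above 0.03 m).
It fails at once if the figure is moved more than 30 mm (distance of mini_a from where it was at the start of the episode above 0.03 m).
It fails at once if the cassette is forced: it presses on the collector with over 60 N (contact force between filter_cassette and dust_collector above 60 N).
It also fails if it takes over 48 s, if anything falls off the work surface, if the arm or the gripper's body presses on something with over 40 N, if the wrist force passes 120 N, or if a joint passes its speed limit or range.

## Working session

There is one attempt and no reset: what is moved stays moved. The work goes in short steps, Python scripts to look and compute and a shell command to move; the robot and the scene stay as the last step left them, time stands still between calls to the robot, and variables do not carry over. Pictures are saved under pics/ and viewed, at most 10 in all, crops included, and the job is handed in when it is done.

```bash
ls; mkdir -p pics; cat > h.py <<'E'
import numpy as np, cv2
from bench import read_state, cams, workorder
from scipy.spatial.transform import Rotation as R
def grab(n,f=None):
    s=read_state(); c=cams.camera(n)
    if f: cv2.imwrite(f,c["img"])
    if 'mount' in c:
        T=np.eye(4);T[:3,:3]=R.from_quat(s['eef_rot']).as_matrix();T[:3,3]=s['ee_pos'];T=T@np.array(c['mount'])
        c['Rm'],c['p']=T[:3,:3],T[:3,3]
    else:
        a=np.array(c['attitude']);c['Rm']=a if a.shape==(3,3) else R.from_quat(a).as_matrix();c['p']=np.array(c['xyz'])
    return c
def ray(c,u,v,z):
    d=c['Rm']@np.linalg.inv(c['K'])@np.array([u,v,1.]);return c['p']+d*(z-c['p'][2])/d[2]
def proj(c,P):
    q=c['K']@(c['Rm'].T@(np.array(P)-c['p']));return q[:2]/q[2]
E
python3 - <<'E'
from h import *
for n in ('top','side'):
    c=grab(n,f'pics/{n}0.png');print(n,c['p'],c['Rm'].round(3).tolist(),np.array(c['K']).tolist())
s=read_state();print(s)
E
```

```text
pics
top [0.33670362 0.00830355 1.2055899 ] [[-0.013, -0.981, 0.196], [-1.0, 0.016, 0.015], [-0.017, -0.195, -0.981]] [[430.75135753486165, 0.0, 317.45779608625304], [0.0, 430.75135753486165, 201.86645459644612], [0.0, 0.0, 1.0]]
side [0.04217099 1.28971142 0.84134872] [[-0.923, -0.2, 0.33], [-0.385, 0.444, -0.809], [0.015, -0.874, -0.487]] [[488.5890581448641, 0.0, 315.9822429382193], [0.0, 488.5890581448641, 200.21069471630483], [0.0, 0.0, 1.0]]
{'time': 0.1, 'joint_positions': array([-1.34559801,  0.33281751, -0.06472117,  1.4608313 ,  0.02160497,
        1.34993179, -0.0885075 ]), 'joint_vel': array([-4.46682276e-04, -1.36020538e-03, -5.64971181e-04, -1.01532345e-03,
        1.75265634e-04,  1.18509246e-04, -3.05722009e-05]), 'joint_torque': array([ 1.19663509e-03, -6.24539638e+01,  2.43509287e-02, -3.90718639e+01,
       -6.14207634e-02,  3.65872588e-02,  3.68616634e-05]), 'ee_pos': array([0.15320169, 0.60557419, 0.22184048]), 'eef_rot': array([ 1.23566365e-01,  9.92336100e-01, -6.44009672e-04, -5.16794854e-05]), 'ft_force': array([-0.30799255, -0.12918855, -0.99127812]), 'torque': array([-0.02971307, -0.02325058, -0.04416396]), 'grip_force': 0.0, 'width': 0.08697602420749494}
```

View pics/top0.png

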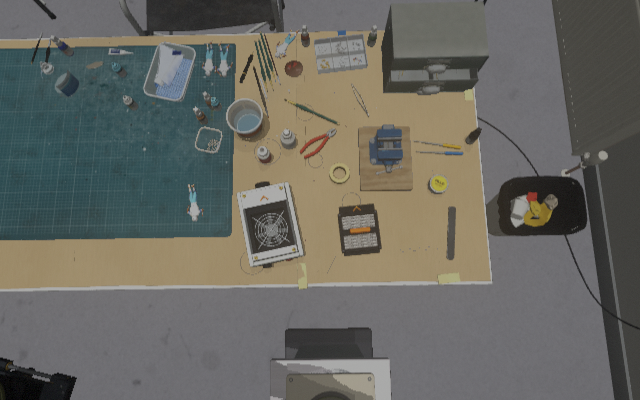

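View pics/side0.png

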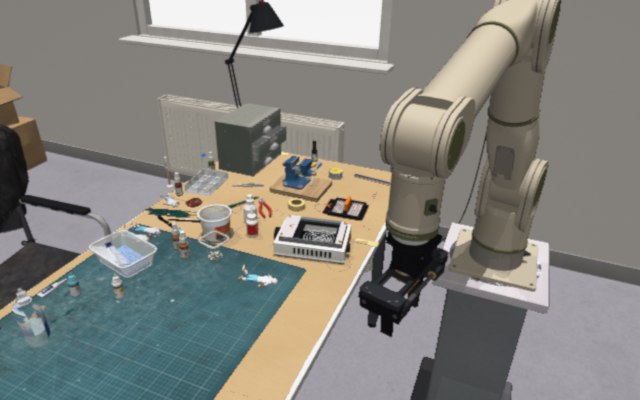

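Top view: the cassette is at about (360,229) with its orange fin at (360,230), and its long tongue points up (+x). The collector is at about (270,224), rear arrow at about (265,188). The tape, tin, stick and figure are at (340,174), (438,185), (451,232) and (194,203). I'll measure these by colour.

```bash
python3 - <<'E'
from h import *
c=grab('top');im=c['img'];hsv=cv2.cvtColor(im,cv2.COLOR_BGR2HSV)
m=cv2.inRange(hsv,(4,150,130),(20,255,255))
n,l,st,ce=cv2.connectedComponentsWithStats(m)
for i in range(1,n):
    if st[i,4]>4 and 230<ce[i][0]<400 and 170<ce[i][1]<280: print('orange',ce[i].round(1),st[i],ray(c,*ce[i],.04).round(4))
w=cv2.inRange(hsv,(0,0,150),(180,40,255)); w[:170]=0;w[280:]=0;w[:,:236]=0;w[:,310:]=0
cn=max(cv2.findContours(w,0,2)[0],key=cv2.contourArea);r=cv2.minAreaRect(cn);print('shell',r,[ray(c,*p,.048).round(4).tolist() for p in cv2.boxPoints(r)])
k=cv2.inRange(hsv,(0,0,0),(180,255,70)); k[:195]=0;k[265:]=0;k[:,:325]=0;k[:,395:]=0
cn=max(cv2.findContours(k,0,2)[0],key=cv2.contourArea);r=cv2.minAreaRect(cn);print('cass',r,[ray(c,*p,.008).round(4).tolist() for p in cv2.boxPoints(r)])
a=cv2.resize(im[175:275,230:390],None,fx=5,fy=5,interpolation=cv2.INTER_CUBIC);cv2.imwrite('pics/crop1.png',a)
E
```

```text
orange [359.7 229.8] [350 227  20   6  81] [ 0.4898 -0.0882  0.04  ]
shell ((268.57427978515625, 223.352783203125), (74.78179931640625, 54.64427947998047), 78.11134338378906) [[0.598, 0.2553, 0.048], [0.6274, 0.1074, 0.048], [0.425, 0.066, 0.048], [0.3971, 0.2091, 0.048]]
cass ((358.83795166015625, 229.59561157226562), (48.52421188354492, 38.972198486328125), 83.41805267333984) [[0.5577, -0.0281, 0.008], [0.5687, -0.1377, 0.008], [0.4328, -0.1477, 0.008], [0.422, -0.0405, 0.008]]
```

View pics/crop1.png

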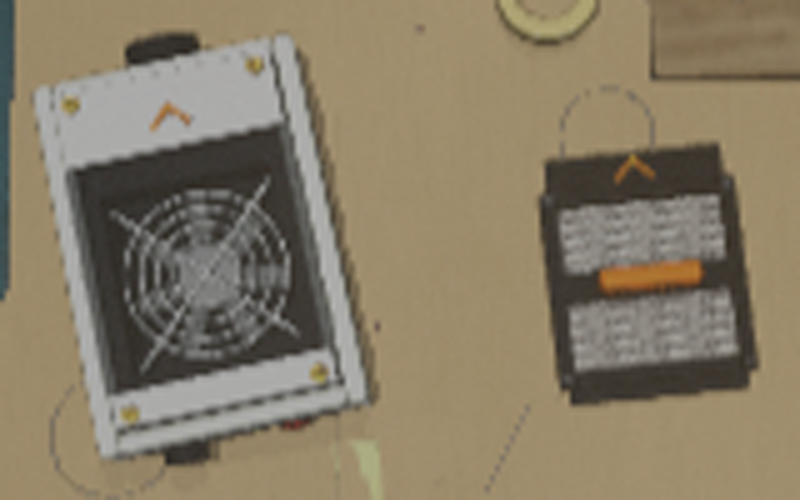

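The crop confirms both arrows point up (+x). The collector's yaw is about 12.3° and the cassette's about 4.8°. First I'll turn the tool so its closing line lies along cassette x, then move out over the collector for a close look.

```bash
python3 -m crank '0 0 0 0.0877 1; 0 0 0 0.0877 1;0 0 0 0.0877 1;0 0 0 0.0877 1;0 0 0 0.0877 1;0 0 0 0.0877 1;0 0 0 0.0877 1;0 0 0 0.0877 1;0 0 0 0.0877 1' 20
python3 -m crank '0 0.24 0 0 1;0 0.24 0 0 1;0 0.24 0 0 1;-0.1 0.22 0 0 1;-0.24 0.07 0 0 1;-0.24 0.07 0 0 1;-0.24 0.07 0 0 1;-0.24 0.07 0 0 1;-0.24 0.07 0 0 1;-0.24 0 0 0 1'
cat >> h.py <<'E'
def go(P,yaw=None):
    "rows' units from the present tool pose to world P and closing-line yaw (deg)"
    s=read_state();M=R.from_quat(s['eef_rot']).as_matrix();d=M.T@(np.array(P)-s['ee_pos'])
    a=np.degrees(np.arctan2(M[1,1],M[0,1]));print('t',s['time'],'at',s['ee_pos'].round(4),'yaw',a.round(2),'tilt',M[:,2].round(4),'d/0.2',(d/.2).round(4),'turn/90',None if yaw is None else round((a-yaw)/90,4))
E
python3 - <<'E'
from h import *
go([.45,.15,.22],4.8);c=grab('wrist','pics/w1.png');print(c['mount'],c['K'],c['p'],c['Rm'].round(3))
print(read_state()['joint_positions'].round(2))
E
```

```text
time: 1.05
ee_pos: [0.1532, 0.6057, 0.2222]
eef_rot: [0.679, 0.734, -0.0, 0.0]
ft_force: [0.2, 0.1, 0.5]
width: 0.0874
grip_force: 0.0
time: 2.05
ee_pos: [0.4373, 0.3178, 0.2223]
eef_rot: [0.678, 0.735, 0.0, 0.0]
ft_force: [0.8, -0.6, -0.2]
width: 0.0874
grip_force: 0.0
t 2.05 at [0.4373 0.3178 0.2223] yaw 4.67 tilt [ 4.e-04 -4.e-04 -1.e+00] d/0.2 [-0.8413 -0.0047  0.0117] turn/90 -0.0015
[[-4.41370888e-04 -9.65199405e-01 -2.61514652e-01  7.04817522e-02]
 [ 9.99999900e-01 -4.07867532e-04 -1.82388805e-04 -6.86296433e-04]
 [ 6.93782303e-05 -2.61514706e-01  9.65199489e-01 -1.62662824e-01]
 [ 0.00000000e+00  0.00000000e+00  0.00000000e+00  1.00000000e+00]] [[350.00748837   0.         317.86827746]
 [  0.         350.00748837 202.062598  ]
 [  0.           0.           1.        ]] [0.43077418 0.38802791 0.38491697] [[ 0.997  0.078  0.021]
 [ 0.081 -0.962 -0.261]
 [ 0.     0.262 -0.965]]
[-0.98  0.13  0.3   1.71 -0.04  1.31 -0.59]
```

```bash
python3 -m crank '-0.23 0.1 0 0 1;-0.23 0.1 0 0 1;-0.23 0.11 0 0 1;0 0 0 0 1;0 0 0 0 1'
python3 - <<'E'
from h import *
go([.51,.18,.22],4.8);c=grab('wrist','pics/w2.png')
E
```

```text
time: 2.6
ee_pos: [0.5089, 0.188, 0.2224]
eef_rot: [0.678, 0.735, -0.0, -0.0]
ft_force: [-0.6, 1.2, -0.4]
width: 0.0871
grip_force: 0.0
t 2.6 at [0.5089 0.188  0.2224] yaw 4.61 tilt [-3.e-04  0.e+00 -1.e+00] d/0.2 [-0.0405  0.0022  0.0121] turn/90 -0.0022
```

View pics/w2.png

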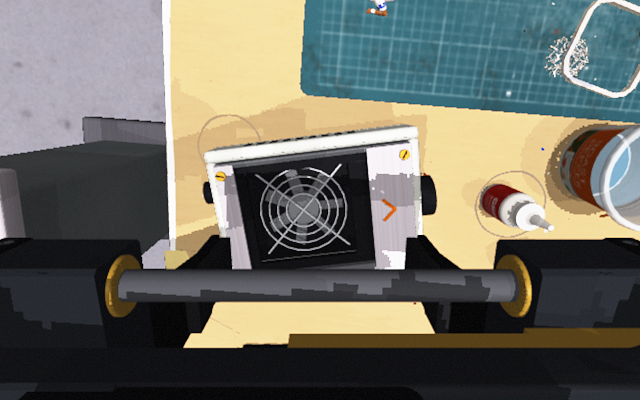

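The wrist view shows the collector with its fan grille at (305,208), the plate with orange arrow at (390,210), the plate's free edge at about x 370 px and the lip edge at about 237 px. The gripper hides its near side, so I'll move 70 mm towards -y and measure the edges.

```bash
python3 -m crank '-0.2 0 0 0 1;-0.16 0 0 0 1;0 0 0 0 1;0 0 0 0 1'
python3 - <<'E'
from h import *
go([.51,.115,.22],4.8);c=grab('wrist','pics/w3.png');im=c['img']
cv2.imwrite('pics/w3c.png',cv2.resize(im[60:260,180:480],None,fx=2.6,fy=2.6,interpolation=cv2.INTER_CUBIC))
np.savez('w3.npz',Rm=c['Rm'],p=c['p'],K=c['K'])
hsv=cv2.cvtColor(im,cv2.COLOR_BGR2HSV)
for nm,lo,hi in (('or',(3,170,150),(14,255,255)),('brass',(18,120,120),(32,255,255))):
    n,l,st,ce=cv2.connectedComponentsWithStats(cv2.inRange(hsv,lo,hi))
    for i in range(1,n):
        if st[i,4]>15 and 180<ce[i][0]<440 and 40<ce[i][1]<260: print(nm,ce[i].round(1),st[i])
E
```

```text
time: 3.05
ee_pos: [0.5142, 0.1186, 0.2225]
eef_rot: [0.677, 0.736, 0.0, -0.0]
ft_force: [-0.1, 1.0, -0.6]
width: 0.0871
grip_force: 0.0
t 3.05 at [0.5142 0.1186 0.2225] yaw 4.82 tilt [-2.e-04  7.e-04 -1.e+00] d/0.2 [-0.016  -0.0223  0.0126] turn/90 0.0002
brass [410.3  73.6] [406  69  10  11  83]
brass [215.3  97.7] [210  93  11  10  78]
brass [415.4 188.2] [411 184  10  10  63]
brass [235.8 208.1] [232 204   9   9  52]
```

View pics/w3c.png

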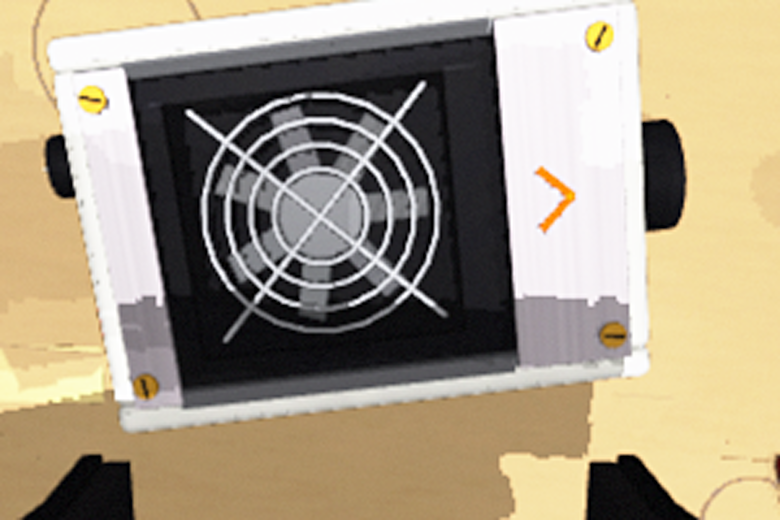

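```bash
python3 - <<'E'
from h import *
d=np.load('w3.npz');c={k:d[k] for k in d}
px=lambda a,b:(a/2.6+180,b/2.6+60)
L=[px(127,68),px(183,405)];P=[px(493,20),px(516,368)]
S=[(410.3,73.6),(215.3,97.7),(415.4,188.2),(235.8,208.1)]
for z in (.048,.052,.056,.060,.064):
    l=[ray(c,*p,z)[:2] for p in L];p=[ray(c,*q,z+.002)[:2] for q in P]
    dl=l[0]-l[1];dp=p[0]-p[1];al=np.degrees(np.arctan2(-dl[0],dl[1]));ap=np.degrees(np.arctan2(-dp[0],dp[1]))
    y=np.radians((al+ap)/2);u=np.array([np.cos(y),np.sin(y)])
    lm=(l[0]+l[1])/2;pm=(p[0]+p[1])/2
    s=[ray(c,*q,z)[:2] for q in S]
    rear=np.degrees(np.arctan2(-(s[0]-s[2])[0],(s[0]-s[2])[1]));side=(s[0]-s[1]);side2=s[2]-s[3]
    print(z,'yaw',al.round(2),ap.round(2),rear.round(1),np.degrees(np.arctan2(side[1],side[0])).round(2),np.degrees(np.arctan2(side2[1],side2[0])).round(2),'gap',((pm-lm)@u).round(4),'lens',np.linalg.norm(dl).round(4),np.linalg.norm(dp).round(4),'screw c',np.mean(s,0).round(4),'lip along u',(lm@u).round(4),'plate',(pm@u).round(4), 'origin', (np.mean(s,0)@u).round(4))
# shell rim sides (y edges), outer long edges
for a,b in ((px(50,45),px(630,3)),(px(125,425),px(645,370))):
    print([ray(c,*q,.048).round(4).tolist() for q in (a,b)])
E
```

```text
0.048 yaw 10.99 11.02 11.4 11.49 11.33 gap 0.129 lens 0.125 0.1253 screw c [0.5112 0.1548] lip along u 0.4551 plate 0.5842 origin 0.5313
0.052 yaw 10.99 11.02 11.4 11.49 11.33 gap 0.1275 lens 0.1236 0.1238 screw c [0.5111 0.1552] lip along u 0.4561 plate 0.5836 origin 0.5314
0.056 yaw 10.99 11.02 11.4 11.49 11.33 gap 0.126 lens 0.1221 0.1223 screw c [0.5111 0.1556] lip along u 0.457 plate 0.583 origin 0.5314
0.06 yaw 10.99 11.02 11.4 11.49 11.33 gap 0.1244 lens 0.1206 0.1208 screw c [0.511 0.156] lip along u 0.458 plate 0.5824 origin 0.5314
0.064 yaw 10.99 11.02 11.4 11.49 11.33 gap 0.1229 lens 0.1191 0.1193 screw c [0.511  0.1564] lip along u 0.4589 plate 0.5818 origin 0.5315
[[0.3977, 0.206, 0.048], [0.5978, 0.2366, 0.048]]
[[0.4262, 0.0678, 0.048], [0.6248, 0.1068, 0.048]]
```

Lip and plate edges are clear here. The collector's yaw is about 11.3°, the bay origin is near (0.4953, 0.1527), and the lip top is at roughly z 0.058, so the ledge is near 0.047. Next I'll view the cassette from the same relative pose, so the camera's bias cancels.

```bash
python3 -m crank '-0.24 -0.02 0 0 1;-0.24 -0.02 0 0 1;-0.24 -0.02 0 0 1;-0.24 -0.02 0 0 1;-0.24 -0.02 0 0 1;0 0 0 0 1;0 0 0 0 1'
python3 - <<'E'
from h import *
go([.49,-.124,.22],4.8);c=grab('wrist','pics/w4.png');im=c['img'];hsv=cv2.cvtColor(im,cv2.COLOR_BGR2HSV)
m=cv2.inRange(hsv,(3,150,120),(16,255,255));m[245:]=0
n,l,st,ce=cv2.connectedComponentsWithStats(m)
for i in range(1,n):
    if st[i,4]>15:
        r=cv2.minAreaRect(np.argwhere(l==i)[:,::-1].astype(np.float32));print(st[i],r,[ray(c,*q,.04)[:2].round(4).tolist() for q in cv2.boxPoints(r)],ray(c,*ce[i],.04).round(4),ray(c,*ce[i],.006).round(4))
np.savez('w4.npz',Rm=c['Rm'],p=c['p'],K=c['K'])
cv2.imwrite('pics/w4c.png',cv2.resize(im[40:260,200:470],None,fx=2.7,fy=2.7,interpolation=cv2.INTER_CUBIC))
E
```

```text
time: 3.8
ee_pos: [0.5149, -0.1226, 0.2224]
eef_rot: [0.677, 0.736, 0.0, -0.0]
ft_force: [-0.7, 0.6, -0.3]
width: 0.087
grip_force: 0.0
t 3.8 at [ 0.5149 -0.1226  0.2224] yaw 4.78 tilt [-2.e-04  3.e-04 -1.e+00] d/0.2 [ 0.0032 -0.1248  0.0118] turn/90 -0.0002
[537  18   7  13  28] ((539.1546630859375, 24.597938537597656), (12.184154510498047, 5.076731204986572), 66.03751373291016) [[0.6952, 0.0388], [0.6989, 0.0408], [0.7056, 0.0322], [0.7019, 0.0302]] [0.7007 0.0351 0.04  ] [0.7197 0.0437 0.006 ]
[558  58  20  28  50] ((568.6524047851562, 70.47703552246094), (32.431541442871094, 4.980123996734619), 58.24052047729492) [[0.7245, 0.0095], [0.7278, 0.012], [0.7501, -0.0102], [0.7468, -0.0128]] [ 0.7397 -0.003   0.04  ] [0.7625 0.0018 0.006 ]
[290 117  14  57 714] ((296.5, 145.0), (56.0, 13.0), 90.0) [[0.4824, -0.0636], [0.4949, -0.0625], [0.4988, -0.1168], [0.4858, -0.1178]] [ 0.4901 -0.089   0.04  ] [ 0.4883 -0.0926  0.006 ]
[352 132  14  22  83] ((354.2500305175781, 142.75001525878906), (15.55634880065918, 16.26345443725586), 45.0) [[0.5356, -0.0839], [0.5455, -0.072], [0.5574, -0.0816], [0.5474, -0.0937]] [ 0.5503 -0.0825  0.04  ] [ 0.5544 -0.0855  0.006 ]
```

View pics/w4c.png

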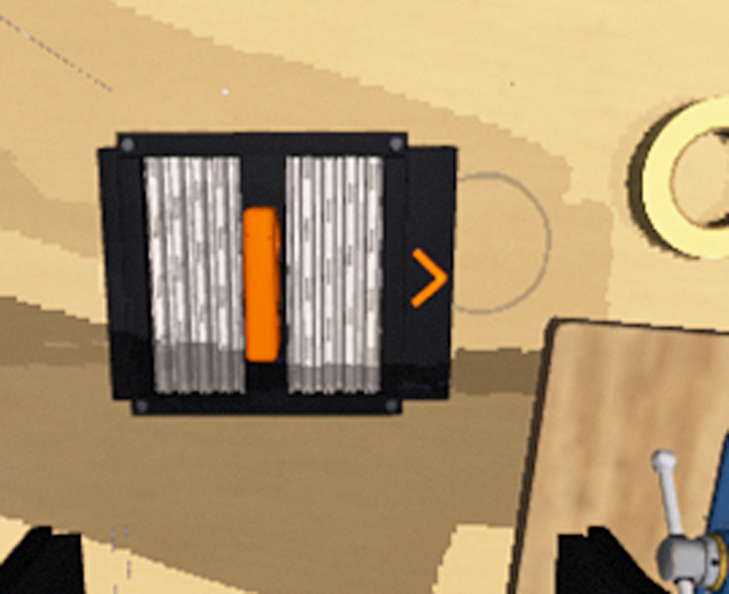

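The cassette lies flat and undisturbed. The fin top is centred at image (296,145), about (0.4905, -0.0898), and the arrow is at (354,143). I'll go over the fin.

```bash
python3 -m crank '0.175 -0.11 0.2 0 1;0 0 0.2 0 1;0 0 0.2 0 1;0 0 0 0 1;0 0 0 0 1;0 0 0 0 1'
python3 - <<'E'
from h import *
go([.490,-.0895,.016],4.7)
E
```

```text
time: 4.45
ee_pos: [0.4945, -0.0941, 0.1098]
eef_rot: [0.677, 0.736, 0.001, 0.001]
ft_force: [-0.4, -0.3, -0.3]
width: 0.0871
grip_force: 0.0
t 4.45 at [ 0.4945 -0.0941  0.1098] yaw 4.83 tilt [ 2.7e-03  2.0e-04 -1.0e+00] d/0.2 [ 0.0247 -0.0217  0.4688] turn/90 0.0015
```

```bash
python3 -m crank '0.025 -0.022 0.15 0 1;0 0 0.2 0 1;0 0 0.117 0 1;0 0 0 0 1;0 0 0 0 1;0 0 0 0 -1;0 0 0 0 -1;0 0 0 0 -1;0 0 0 0 -1;0 0 0 0 -1' 30
python3 - <<'E'
from h import *
go([.490,-.0895,.016],4.7)
E
python3 -m crank '0 0 0 0 -1;0 0 0 0 -1;0 0 0 0 -1' 30
```

```text
time: 5.45
ee_pos: [0.4882, -0.09, 0.0145]
eef_rot: [0.677, 0.736, 0.0, 0.0]
ft_force: [1.4, 0.8, 1.3]
width: 0.055
grip_force: 0.0
t 5.45 at [ 0.4882 -0.09    0.0145] yaw 4.77 tilt [ 2.e-04  2.e-04 -1.e+00] d/0.2 [ 0.0016  0.009  -0.0075] turn/90 0.0007
time: 5.75
ee_pos: [0.4881, -0.09, 0.0143]
eef_rot: [0.677, 0.736, -0.0, -0.0]
ft_force: [0.1, -0.1, -0.4]
width: 0.0308
grip_force: 0.0
```

```bash
python3 -m crank '0 0 0 0 -1;0 0 0 0 -1;0 0 0 0 -1;0 0 0 0 -1' 30;python3 -m crank '0 0 -0.05 0 -1;0 0 -0.2 0 -1;0 0 -0.2 0 -1;0 0 -0.1 0 -1;0 0 0 0 -1;0 0 0 0 -1'
python3 - <<'E'
from h import *
s=read_state();print(s['width'],s['grip_force'],s['ft_force'],s['torque']);go([.4953-.012*.98,.1527-.012*.196,.13],11.3)
E
```

```text
time: 6.15
ee_pos: [0.4882, -0.09, 0.0143]
eef_rot: [0.677, 0.736, 0.0, 0.0]
ft_force: [0.6, -0.1, -0.9]
width: 0.0117
grip_force: 30.0
time: 6.75
ee_pos: [0.488, -0.0899, 0.1244]
eef_rot: [0.677, 0.736, 0.0, -0.0]
ft_force: [-1.2, 0.1, -1.4]
width: 0.0118
grip_force: 30.0
0.011823614850737388 29.99999434221536 [-1.15121085  0.07428628 -1.44117661] [-0.1011669   0.04810089 -0.00072371]
t 6.75 at [ 0.488  -0.0899  0.1244] yaw 4.77 tilt [ 4.e-04  6.e-04 -1.e+00] d/0.2 [ 1.1989  0.0775 -0.0271] turn/90 -0.0726
```

```bash
python3 -m crank '0 0 0 -0.0726 -1;0.24 0 0 0 -1;0.24 0 0 0 -1;0.24 0 0 0 -1;0.24 0 0 0 -1;0.1 0 0 0 -1;0 0 0 0 -1;0 0 0 0 -1;0 0 0 0 -1'
python3 - <<'E'
from h import *
go([.4953-.012*.98,.1527-.012*.196,.13],11.3);c=grab('wrist','pics/w5.png');np.savez('w5.npz',Rm=c['Rm'],p=c['p'],K=c['K'])
E
```

```text
time: 7.65
ee_pos: [0.4465, 0.1164, 0.1237]
eef_rot: [0.635, 0.773, -0.001, -0.0]
ft_force: [0.2, -0.2, -1.1]
width: 0.0116
grip_force: 30.0
t 7.65 at [0.4465 0.1164 0.1237] yaw 11.19 tilt [-1.1e-03 -9.0e-04 -1.0e+00] d/0.2 [ 0.1305  0.2146 -0.032 ] turn/90 -0.0012
```

View pics/w5.png

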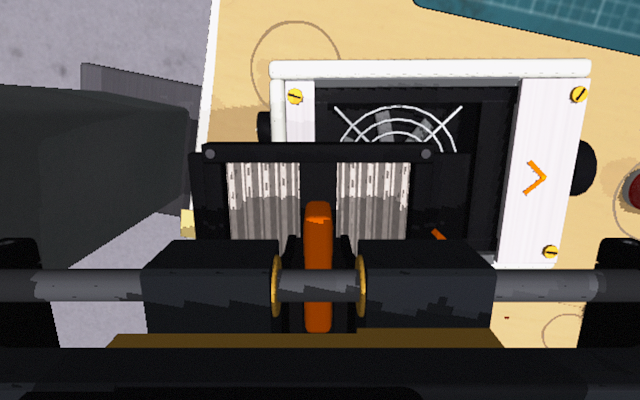

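The view shows the cassette square in the grip, with corner bolts at (209,154) and (426,154). The shell's long edge at rows 60–62 runs parallel to the tool. The plate's free edge runs from (518,82) to (497,250). I'll work out the lateral offsets from this.

```bash
python3 - <<'E'
from h import *
d=np.load('w5.npz');c={k:d[k] for k in d};s=read_state();M=R.from_quat(s['eef_rot']).as_matrix();e=s['ee_pos']
im=cv2.imread('pics/w5.png');g=im.max(2).astype(int)
T=lambda p,z:(M.T@(ray(c,*p,z)-e))[:2].round(4)   # tool x (=coll +y), tool y (=coll +x)
for col in (250,280,350,380):print('col',col,'bright->dark rows',[(r,g[r,col]) for r in range(136,150,2)])
print('row100',[(x,g[100,x]) for x in range(506,526,2)],'row200',[(x,g[200,x]) for x in range(490,514,2)])
zt=.0143;zt=e[2]-.0143+.012
print('frame +y edge',T((318,143),zt),'bolts',T((209,154),zt),T((426,154),zt),'fin end',T((318,203),zt+.028))
for z in (.05,.058,.066):
    print(z,'screws fl rl rr',T((295,95),z),T((578,94),z),T((550,252),z),'plate',T((516,100),z+.002),T((503,200),z+.002),'lip',T((315,100),z))
print('shell outer',T((300,60),.046),T((560,60),.046))
E
```

```text
col 250 bright->dark rows [(136, np.int64(204)), (138, np.int64(203)), (140, np.int64(212)), (142, np.int64(24)), (144, np.int64(15)), (146, np.int64(28)), (148, np.int64(28))]
col 280 bright->dark rows [(136, np.int64(239)), (138, np.int64(240)), (140, np.int64(247)), (142, np.int64(33)), (144, np.int64(16)), (146, np.int64(30)), (148, np.int64(30))]
col 350 bright->dark rows [(136, np.int64(25)), (138, np.int64(98)), (140, np.int64(133)), (142, np.int64(16)), (144, np.int64(18)), (146, np.int64(25)), (148, np.int64(28))]
col 380 bright->dark rows [(136, np.int64(224)), (138, np.int64(91)), (140, np.int64(98)), (142, np.int64(19)), (144, np.int64(19)), (146, np.int64(30)), (148, np.int64(32))]
row100 [(506, np.int64(33)), (508, np.int64(20)), (510, np.int64(15)), (512, np.int64(13)), (514, np.int64(12)), (516, np.int64(15)), (518, np.int64(73)), (520, np.int64(218)), (522, np.int64(247)), (524, np.int64(247))] row200 [(490, np.int64(24)), (492, np.int64(26)), (494, np.int64(24)), (496, np.int64(21)), (498, np.int64(14)), (500, np.int64(6)), (502, np.int64(69)), (504, np.int64(76)), (506, np.int64(224)), (508, np.int64(245)), (510, np.int64(246)), (512, np.int64(248))]
frame +y edge [ 0.0545 -0.0009] bolts [ 0.0494 -0.0522] [0.0494 0.0498] fin end [ 0.0331 -0.0009]
0.05 screws fl rl rr [ 0.0782 -0.0158] [0.0788 0.1667] [-0.0311  0.1678] plate [0.075  0.1262] [0.0086 0.1271] lip [ 0.0751 -0.0029]
0.058 screws fl rl rr [ 0.0779 -0.0153] [0.0785 0.1611] [-0.0276  0.162 ] plate [0.0749 0.1219] [0.0107 0.1227] lip [ 0.0749 -0.0028]
0.066 screws fl rl rr [ 0.0777 -0.0148] [0.0782 0.1554] [-0.0242  0.1563] plate [0.0747 0.1176] [0.0128 0.1184] lip [ 0.0748 -0.0028]
shell outer [ 0.0998 -0.0125] [0.0997 0.154 ]
```

```bash
python3 -m crank '0.1285 0.2 0 -0.001 -1;0 0.0175 0 0 -1;0 0 0.1 0 -1;0 0 0.08 0 -1;0 0 0 0 -1;0 0 0 0 -1;0 0 0 0 -1'
python3 - <<'E'
from h import *
go([.4465-.0,.1164,.085],11.4);s=read_state();M=R.from_quat(s['eef_rot']).as_matrix();print(M.T@(s['ee_pos']-[.4465,.1164,.1237]),s['ft_force'],s['torque'])
E
```

```text
time: 8.4
ee_pos: [0.4849, 0.1514, 0.0893]
eef_rot: [0.634, 0.774, 0.001, 0.0]
ft_force: [0.5, 0.4, -1.5]
width: 0.012
grip_force: 30.0
t 8.4 at [0.4849 0.1514 0.0893] yaw 11.35 tilt [ 1.2e-03  7.0e-04 -1.0e+00] d/0.2 [-0.1337 -0.2227  0.0211] turn/90 -0.0006
[0.02672948 0.04449291 0.03448151] [ 0.49478266  0.37780624 -1.53721293] [-0.08363533 -0.00591679 -0.01994685]
```

```bash
f(){ grep -E 'ee_pos|ft_force' | tr '\n' ' '; echo; }
python3 -m crank '-0.004 0 0.03 0 -1;0 0 0.01 0 -1;0 0 0 0 -1;0 0 0 0 -1'|f;python3 -m crank '0 0 0.01 0 -1;0 0 0 0 -1'|f;python3 -m crank '0 0 0.01 0 -1;0 0 0 0 -1'|f
```

```text
ee_pos: [0.4844, 0.1508, 0.0804] ft_force: [-0.6, -0.4, -1.3] 
ee_pos: [0.4843, 0.1508, 0.0782] ft_force: [0.3, -0.6, -0.5] 
ee_pos: [0.4844, 0.1508, 0.0762] ft_force: [0.0, 1.1, -1.3]
```

```bash
f(){ grep -E 'ee_pos|ft_force' | tr '\n' ' '; echo; }
python3 -m crank '0 0 0.01 0 -1;0 0 0 0 -1'|f;python3 -m crank '0 0 0.007 0 -1;0 0 0 0 -1'|f
```

```text
ee_pos: [0.4848, 0.1509, 0.0751] ft_force: [-2.6, -1.1, 10.5] 
ee_pos: [0.4853, 0.151, 0.0742] ft_force: [-2.5, -1.4, 12.4]
```

```bash
python3 - <<'E'
from h import *
s=read_state();print(s['ft_force'],s['torque'],s['width']);go(s['ee_pos'])
c=grab('wrist','pics/w6.png')
E
```

```text
[-2.53487027 -1.40275624 12.44379869] [-0.49993431  1.07932128  0.03475398] 0.012052921092911409
t 9.6 at [0.4853 0.151  0.0742] yaw 11.38 tilt [ 0.0014  0.001  -1.    ] d/0.2 [0. 0. 0.] turn/90 None
```

View pics/w6.png

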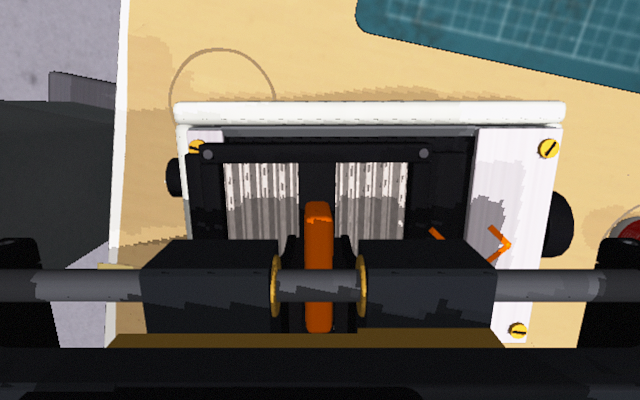

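The torque shows contact at the front only, so this is the lip top at z of about 0.0605 and the ledge is near 0.0495. The picture shows the tongue just short of the plate edge (about column 470). I'll ease off and open the jaws little by little so the tongue sinks onto the ledge.

```bash
f(){ grep -E 'ee_pos|ft_force|width|grip' | tr '\n' ' '; echo; }
python3 -m crank '0 0 -0.006 0 -1;0 0 0 0 -1' 4|f;python3 -m crank '0 0 0 0 -0.71;0 0 0 0 -0.705'|f;python3 -m crank '0 0 0 0 -0.695;0 0 0 0 -0.685;0 0 0 0 -0.675;0 0 0 0 -0.665' |f;python3 -m crank '0 0 0 0 -0.65;0 0 0 0 -0.63;0 0 0 0 -0.61' |f
python3 - <<'E'
from h import *
c=grab('wrist','pics/w7.png');s=read_state();print(s['torque'],s['time'])
E
```

```text
ee_pos: [0.4849, 0.1509, 0.0745] ft_force: [1.6, 0.3, 1.7] width: 0.0126 grip_force: 4.0 
ee_pos: [0.4846, 0.1509, 0.0742] ft_force: [0.9, 0.4, 0.4] width: 0.0127 grip_force: 1.7 
ee_pos: [0.4843, 0.1508, 0.0741] ft_force: [-1.2, -0.2, -0.7] width: 0.0141 grip_force: 0.0 
ee_pos: [0.4844, 0.1508, 0.0742] ft_force: [0.2, 0.0, 0.5] width: 0.0168 grip_force: 0.0 
[-0.07722281  0.04215298  0.00954123] 10.8
```

View pics/w7.png

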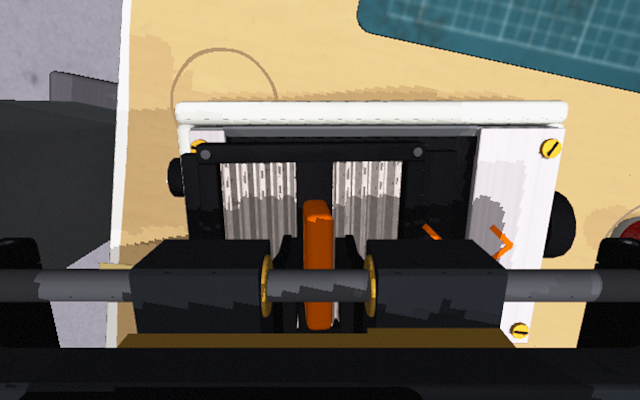

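The rear has sunk: the rear bolt is now at (417,152), and the fingers are free. Next I'll lower the fingertips to near the frame and push the fin rearward with the front finger, reading the force.

```bash
f(){ grep -E 'ee_pos|ft_force' | tr '\n' ' '; echo; }
python3 -m crank '0 0 0.01 0 -0.61;0 0 0.007 0 -0.61;0 0 0 0 -0.61' 4|f;python3 -m crank '0 0.015 0 0 -0.61;0 0.015 0 0 -0.61;0 0 0 0 -0.61'|f;python3 -m crank '0 0.015 0 0 -0.61;0 0 0 0 -0.61'|f;python3 -m crank '0 0.015 0 0 -0.61;0 0 0 0 -0.61'|f
```

```text
ee_pos: [0.4844, 0.1508, 0.0708] ft_force: [-0.2, -0.3, 1.1] 
ee_pos: [0.4907, 0.152, 0.0707] ft_force: [-0.4, -0.7, 0.4] 
ee_pos: [0.4936, 0.1526, 0.0707] ft_force: [0.4, 1.1, -0.4] 
ee_pos: [0.496, 0.153, 0.0706] ft_force: [-3.5, -1.4, 0.5]
```

```bash
f(){ grep -E 'ee_pos|ft_force' | tr '\n' ' '; echo; }
python3 -m crank '0 0.015 0 0 -0.61;0 0 0 0 -0.61'|f;python3 -m crank '0 0.015 0 0 -0.61;0 0 0 0 -0.61'|f;python3 -m crank '0 0.01 0 0 -0.61;0 0 0 0 -0.61;0 0 0 0 -0.61'|f
python3 - <<'E'
from h import *
c=grab('wrist','pics/w8.png');s=read_state();print(s['ee_pos'],s['ft_force'],s['torque'],s['time'])
E
```

```text
ee_pos: [0.4985, 0.1535, 0.0704] ft_force: [-4.7, -1.6, 1.3] 
ee_pos: [0.5014, 0.154, 0.0703] ft_force: [-5.0, -1.7, 0.5] 
ee_pos: [0.503, 0.1544, 0.0702] ft_force: [-5.1, -1.7, 0.2] 
[0.50303373 0.15437983 0.07024101] [-5.02318781 -0.99911081  0.11586589] [-0.54709156  1.34014962 -0.01374418] 12.55
```

View pics/w8.png

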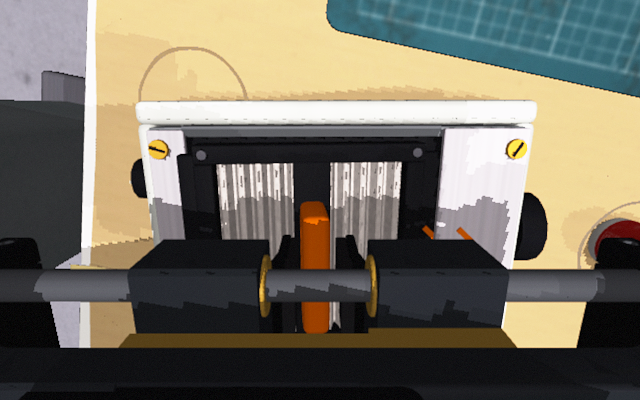

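The tongue is under the plate: plate edge at column 440, and the push is about 5 N, which matches the spring. The short tongue is just about to clear the lip, so I'll push about 4 mm more.

```bash
f(){ grep -E 'ee_pos|ft_force' | tr '\n' ' '; echo; }
python3 -m crank '0 0.01 0 0 -0.61;0 0 0 0 -0.61'|f;python3 -m crank '0 0.008 0 0 -0.61;0 0 0 0 -0.61;0 0 0 0 -0.61;0 0 0 0 -0.61'|f
python3 - <<'E'
from h import *
c=grab('wrist','pics/w9.png');s=read_state();print(s['ee_pos'],s['ft_force'],s['torque'],s['time'])
a=cv2.imread('pics/w8.png');cv2.imwrite('pics/w9c.png',np.vstack([a[110:260,120:560],c['img'][110:260,120:560]]))
E
```

```text
ee_pos: [0.5048, 0.1547, 0.0701] ft_force: [-6.0, -2.5, 1.1] 
ee_pos: [0.5061, 0.155, 0.07] ft_force: [-5.9, -2.3, 0.4] 
[0.50608529 0.15497744 0.07005048] [-7.33908173 -2.71486641  1.08959884] [-0.57291426  1.6221645   0.03911929] 13.2
```

View pics/w9c.png

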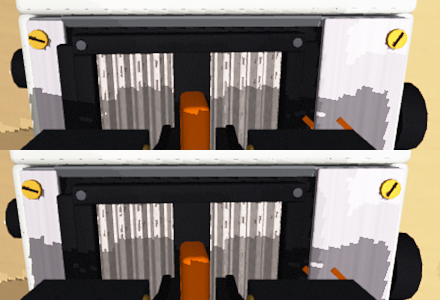

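The 11th view was one over the limit, so from here I use numbers only. It shows the plate edge has moved left over the tongue, meaning the cassette has gone rearward; s is about +8 mm. Next I close gently, which levels the fin, and ease back a little.

```bash
f(){ grep -E 'ee_pos|ft_force|width|grip' | tr '\n' ' '; echo; }
python3 -m crank '0 -0.006 0 0 -0.7;0 0 0 0 -0.8;0 0 0 0 -1;0 0 0 0 -1;0 0 0 0 -1' 12|f
python3 - <<'E'
from h import *
s=read_state();print(s['ee_pos'],s['ft_force'],s['torque'],s['time'],s['width'],s['grip_force'])
E
```

```text
ee_pos: [0.5047, 0.1547, 0.0698] ft_force: [-5.7, -1.8, -2.8] width: 0.0131 grip_force: 11.8 
[0.50467129 0.15469161 0.06977881] [-5.72847064 -1.83387442 -2.82764311] [-0.58104065  1.66228452 -0.03234956] 13.7 0.013098058746514454 11.812417415203527
```

```bash
f(){ grep -E 'ee_pos|ft_force|width|grip' | tr '\n' ' '; echo; }
python3 -m crank '0 0 0.005 0 -1;0 0 0 0 -1' 15|f;python3 -m crank '0 0 0.01 0 -1;0 0 0 0 -1'|f;python3 -m crank '0 0 0.01 0 -1;0 0 0 0 -1'|f
python3 - <<'E'
from h import *
s=read_state();print(s['torque'],s['time'])
E
```

```text
ee_pos: [0.5045, 0.1547, 0.0687] ft_force: [-6.9, -2.8, -2.1] width: 0.0129 grip_force: 14.5 
ee_pos: [0.5045, 0.1546, 0.0666] ft_force: [-7.9, -2.2, -1.7] width: 0.0125 grip_force: 14.7 
ee_pos: [0.5043, 0.1545, 0.0646] ft_force: [-8.3, -3.1, -0.6] width: 0.012 grip_force: 15.0 
[-0.62176053  2.00656203  0.06228103] 14.3
```

```bash
f(){ grep -E 'ee_pos|ft_force|width|grip' | tr '\n' ' '; echo; }
python3 -m crank '0 0 0.006 0 -1;0 0 0 0 -1' |f;python3 -m crank '0 0 0.005 0 -1;0 0 0 0 -1'|f
python3 - <<'E'
from h import *
s=read_state();print(s['torque'],s['time'])
E
```

```text
ee_pos: [0.5041, 0.1545, 0.0637] ft_force: [-11.7, -3.5, 3.4] width: 0.012 grip_force: 15.0 
ee_pos: [0.5041, 0.1545, 0.0636] ft_force: [-15.2, -5.0, 14.5] width: 0.0117 grip_force: 15.0 
[-1.09775596  3.54148037  0.04651857] 14.7
```

```bash
python3 -m crank '0 0 -0.006 0 -1;0 0 0 0 -1' |tail -4
cat > bolts.py <<'E'
from h import *
t5=cv2.imread('pics/w5.png');T1=t5[147:162,202:217];T2=t5[147:162,419:434]
def bolts(im):
    o=[]
    for T,(a,b) in ((T1,(185,235)),(T2,(395,445))):
        r=cv2.matchTemplate(im[135:180,a:b],T,cv2.TM_CCOEFF_NORMED);_,v,_,p=cv2.minMaxLoc(r);o+=[p[0]+a+7,p[1]+135+7,round(v,2)]
    return o
if __name__=='__main__':
    c=grab('wrist','pics/now.png')
    for f in ('w5','w6','w7','w8','w9','now'):print(f,bolts(cv2.imread(f'pics/{f}.png')))
    s=read_state();print(s['ee_pos'],s['ft_force'],s['torque'],s['time'])
E
python3 bolts.py
```

```text
eef_rot: [0.633, 0.774, -0.002, -0.001]
ft_force: [-9.5, -2.7, 1.1]
width: 0.0119
grip_force: 15.0
w5 [209, 154, 1.0, 426, 154, 1.0]
w6 [207, 155, 0.96, 424, 153, 0.97]
w7 [204, 155, 0.96, 418, 152, 0.98]
w8 [200, 155, 0.96, 418, 153, 0.97]
w9 [200, 156, 0.96, 418, 153, 0.98]
now [208, 154, 0.97, 427, 154, 0.96]
[0.50426131 0.15454609 0.06389166] [-9.01134654 -2.58462926  2.11815119] [-0.6682135   2.16004925  0.04611973] 14.95
```

```bash
f(){ grep -E 'ee_pos|ft_force|width' | tr '\n' ' '; echo; }
python3 -m crank '0 -0.01 0.002 0 -1;0 0 0 0 -1' |f;python3 -m crank '0 -0.01 0 0 -1;0 0 0 0 -1'|f;python3 -m crank '0 -0.01 0 0 -1;0 0 0 0 -1'|f
python3 bolts.py | tail -2
```

```text
ee_pos: [0.5033, 0.1544, 0.0638] ft_force: [-5.3, -2.0, 0.0] width: 0.0121 
ee_pos: [0.5014, 0.154, 0.0639] ft_force: [-5.6, -2.7, -1.4] width: 0.0116 
ee_pos: [0.4995, 0.1536, 0.0639] ft_force: [-6.1, -1.8, -1.7] width: 0.0119 
now [208, 155, 0.96, 426, 154, 0.97]
[0.4995522  0.15363032 0.06392483] [-5.95204552 -1.87062469 -1.42008344] [-0.6495411   1.44142002  0.02028559] 15.6
```

```bash
f(){ grep -E 'ee_pos|ft_force|width' | tr '\n' ' '; echo; }
python3 -m crank '0 -0.01 0 0 -1;0 0 0 0 -1' |f;python3 -m crank '0 -0.01 0 0 -1;0 0 0 0 -1'|f;python3 bolts.py | tail -2
```

```text
ee_pos: [0.4978, 0.1533, 0.064] ft_force: [-5.2, -2.1, -2.2] width: 0.0116 
ee_pos: [0.4965, 0.1532, 0.0643] ft_force: [-3.6, -1.4, -2.7] width: 0.0117 
now [208, 155, 0.96, 426, 154, 0.98]
[0.49650036 0.15318659 0.06434477] [-2.75512943 -1.93536559 -3.48974626] [-0.62638692  0.85481134  0.04104276] 16.05
```

```bash
f(){ grep -E 'ee_pos|ft_force|width' | tr '\n' ' '; echo; }
python3 -m crank '0 0 0.005 0 -1;0 0 0 0 -1' |f;python3 -m crank '0 0 0.005 0 -1;0 0 0 0 -1'|f;python3 bolts.py | tail -2
```

```text
ee_pos: [0.4966, 0.1533, 0.0636] ft_force: [-4.6, -1.9, 1.3] width: 0.0118 
ee_pos: [0.4966, 0.1534, 0.0635] ft_force: [-10.5, -4.4, 14.2] width: 0.0124 
now [208, 155, 0.97, 427, 154, 0.97]
[0.49663597 0.15339509 0.06353889] [-9.70860341 -3.34135771 13.44894101] [-0.99819727  2.40992471  0.08107332] 16.5
```

Contact comes at the same height (0.0636) at both positions, so the cassette is flat on the ledge and under the lip. I'll ease off, open, and let the spring bring it home.

```bash
f(){ grep -E 'ee_pos|ft_force|width' | tr '\n' ' '; echo; }
python3 -m crank '0 0 -0.006 0 -1;0 0 0 0 -1;0 0 0 0 -0.7;0 0 0 0 -0.66;0 0 0 0 -0.6;0 0 0 0 -0.5;0 0 0 0 -0.5' |f;python3 bolts.py | tail -2
```

```text
ee_pos: [0.4971, 0.1535, 0.0639] ft_force: [0.2, -0.1, 1.2] width: 0.0205 
now [207, 155, 0.96, 425, 154, 0.98]
[0.4969831  0.15346164 0.06380315] [-0.2667853   0.44960879  0.02677617] [-0.10090029  0.00950944  0.01125346] 17.25
```

```bash
f(){ grep -E 'ee_pos|ft_force|width' | tr '\n' ' '; echo; }
python3 -m crank '0 -0.015 -0.005 0 -0.5;0 0 0 0 -0.5' |f;python3 -m crank '0 -0.007 0 0 -0.5;0 0 0 0 -0.5'|f;python3 -m crank '0 -0.007 0 0 -0.5;0 0 0 0 -0.5'|f;python3 bolts.py | tail -2
```

```text
ee_pos: [0.4934, 0.1526, 0.0647] ft_force: [0.1, 0.3, -0.1] width: 0.0217 
ee_pos: [0.4921, 0.1524, 0.0646] ft_force: [-0.5, 0.2, 0.2] width: 0.0218 
ee_pos: [0.4915, 0.1523, 0.0648] ft_force: [4.7, 1.0, -2.3] width: 0.0219 
now [219, 154, 0.97, 436, 154, 0.95]
[0.49153492 0.15230929 0.06478611] [ 4.44402146  1.0593138  -1.99263606] [ 0.13719985 -0.9484175   0.04444929] 17.9
```

```bash
f(){ grep -E 'ee_pos|ft_force|width' | tr '\n' ' '; echo; }
python3 -m crank '0 -0.005 0 0 -0.5;0 0 0 0 -0.5' |f;python3 -m crank '0 0.02 0 0 -0.3;0 0 0 0 -0.1;0 0 0 0 0.1;0 0 0 0 0.1;0 0 -0.1 0 0.1;0 0 -0.2 0 0.1;0 0 -0.2 0 0.1;0 0 -0.2 0 0.1;0 0 0 0 0.1'|f
python3 -m crank '-0.2 -0.04 0 0 0.5;-0.14 0 0 0 0.5;0 0 0 0 0.5;0 0 0 0 0.5;0 0 0 0 0.5'|f
python3 - <<'E'
from h import *
c=grab('wrist','pics/w10.png');im=c['img'];np.savez('w10.npz',Rm=c['Rm'],p=c['p'],K=c['K']);hsv=cv2.cvtColor(im,cv2.COLOR_BGR2HSV)
s=read_state();M=R.from_quat(s['eef_rot']).as_matrix();print(s['time'])
for nm,lo,hi in (('or',(3,150,110),(16,255,255)),('brass',(18,110,90),(32,255,255))):
    n,l,st,ce=cv2.connectedComponentsWithStats(cv2.inRange(hsv,lo,hi))
    for i in range(1,n):
        if st[i,4]>15 and 150<ce[i][0]<500 and 20<ce[i][1]<260: print(nm,ce[i].round(1),st[i],[(M.T@(ray(c,*ce[i],z)-s['ee_pos']))[:2].round(4).tolist() for z in (.0605,.0895)])
g=cv2.cvtColor(im,cv2.COLOR_BGR2GRAY);T=cv2.cvtColor(cv2.imread('pics/w5.png')[147:162,202:217],cv2.COLOR_BGR2GRAY)
r=cv2.matchTemplate(g[40:250,180:480],T,cv2.TM_CCOEFF_NORMED)
for _ in range(6):
    _,v,_,p=cv2.minMaxLoc(r);print('bolt?',p[0]+187,p[1]+47,round(v,2),(M.T@(ray(c,p[0]+187,p[1]+47,.0615)-s['ee_pos']))[:2].round(4));cv2.circle(r,p,8,-1,-1)
E
```

```text
ee_pos: [0.4914, 0.1523, 0.065] ft_force: [8.4, 2.2, -3.9] width: 0.0219 
ee_pos: [0.4961, 0.1535, 0.2099] ft_force: [0.5, -0.6, 0.2] width: 0.0478 
ee_pos: [0.499, 0.0855, 0.2041] ft_force: [0.0, -0.9, -0.6] width: 0.0646 
19.55
or [331.4 117.9] [323  75  18  75 931] [[0.0617, 0.0107], [0.0625, 0.0096]]
or [405.7 104.8] [400  99  11  12  51] [[0.0724, 0.0732], [0.0722, 0.0662]]
or [404.3 120.1] [398 114  12  13  51] [[0.0598, 0.0728], [0.0609, 0.0658]]
or [232.6 144.9] [232 138   2  15  16] [[0.039, -0.0749], [0.042, -0.0679]]
brass [458.6  44.8] [453  39  12  13 102] [[0.119, 0.1129], [0.1144, 0.1022]]
brass [244.   45.9] [238  40  12  13  99] [[0.1184, -0.0606], [0.1139, -0.0549]]
brass [331.9  83.6] [327  78  11  13 112] [[0.0894, 0.0108], [0.0876, 0.0097]]
brass [186.1  98.5] [183  93   9  12  45] [[0.0776, -0.1115], [0.0769, -0.101]]
brass [229.6 103.1] [228  98   3  12  16] [[0.0739, -0.0752], [0.0735, -0.0681]]
brass [431.3 110.7] [424  99  15  25  85] [[0.0675, 0.0952], [0.0678, 0.0861]]
brass [182.6 116.1] [181 113   6   9  19] [[0.0633, -0.1159], [0.064, -0.105]]
brass [25
[... 320 characters left out ...]
ass [360.5 196.4] [349 193  23  10  68] [[-0.0072, 0.0376], [0.0001, 0.0339]]
brass [379.5 213.9] [375 207  10  14  30] [[-0.0237, 0.0554], [-0.0148, 0.0501]]
brass [396.6 210.3] [393 207   9   7  17] [[-0.0203, 0.0709], [-0.0118, 0.0641]]
brass [402.9 212.4] [398 209   9   6  18] [[-0.0223, 0.0768], [-0.0136, 0.0695]]
brass [394.2 217.9] [391 215   7   8  18] [[-0.0277, 0.0691], [-0.0184, 0.0625]]
brass [174.8 233.3] [173 231   6   6  17] [[-0.0425, -0.1339], [-0.0318, -0.1213]]
bolt? 268 48 0.69 [ 0.1167 -0.0411]
bolt? 243 188 0.67 [ 0.0008 -0.0679]
bolt? 394 48 0.65 [0.1166 0.0607]
bolt? 240 174 0.64 [ 0.0135 -0.0698]
bolt? 283 162 0.61 [ 0.0242 -0.0315]
bolt? 329 145 0.61 [0.0389 0.0088]
```

The final measurement shows the cassette square and level. It is about 0.2 mm off sideways and about 1 mm off lengthwise, against the hard stop. The gripper is clear, so I'm handing it in.

```bash
python3 -c "
from bench import workorder
print(workorder.close_job())"
```

```text
the job is handed in; nothing more can be done
None
```

I put the cassette back in the dust collector and handed the job in, but the tool gave no verdict. By my measurements it lies flat on the ledge, with the long tongue under the rear plate and the short tongue under the front lip. It sits about 1 mm off lengthwise and 0.2 mm off sideways, let go, with the gripper well clear. I did not re-measure the stick, tape, tin and figure at the end. I viewed 11 pictures, one over the limit of 10.

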